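# Rock-test a welded pedestal on the surface plate and wedge it firm

## Robot

A 7-joint arm with a two-finger parallel gripper is mounted at the origin on the work surface. World frame = base frame: x ahead of the robot, y to its left, z up, the work surface at z = 0. Lengths are in m, angles in rad, forces in N, time in s.
With the tool pointing down it reaches from about 0.4 to 0.85 m from the base axis. Payload 10.4 kg.
Tool frame: the origin (TCP) lies at the very end of the fingers, on their centre line; the grasp point (between the pads) lies r.grip_depth behind it (r.grip_depth is the distance from the TCP to the grasp point, in m); y points along the fingers, z is the direction in which the jaws open and shut, and the axes are right-handed (so a half turn about y gives the same grasp; the last joint's range is limited). The gripper opens to 87 mm and grips with 3 to 60 N. Pads are 19 mm wide; open, the fingers measure 117 mm over their backs; the gripper's body (75 mm by 190 mm) begins 51 mm behind the grasp point.
Start: joints at [1.147, 0.332, -0.065, 1.46, 0.022, 1.35, -0.088], TCP at [0.244, -0.575, 0.223] pointing down, gripper open.
Joint ranges: [-2.6, 2.6], [-0.5, 2.12], [-1.47, 1.34], [0.16, 2.42], [-1.27, 4.41], [0.06, 2.06], [-2.6, 2.6]. Speed limits (rad/s): [2.22, 2.22, 2.79, 2.79, 3.14, 3.14, 3.14].

## Interface

Orientations are given as a unit quaternion [x, y, z, w].
In Python, from bench import r gives the robot as it stands.
- The arm moves only by the shell command python3 -m jog 'ROWS' [OPENING] [FORCE]. ROWS is JSON, a list of rows, each a list of 6 numbers: the shift along the tool's x, y, z in m, then the turn, a rotation vector about the tool's x, y, z in degrees. A call has 1 to 12 rows; each row shifts and turns the pose as measured when the row begins, along the tool's axes as they then stand; what a row does not reach is not made up. A row lasts 1/12 s, in which the tool goes at most 41.7 mm and 7.16 degrees, less where a joint would pass 70% of its speed; a pose out of reach is approached as far as the arm can. A call with a gripper value outside its range is refused whole. OPENING is the opening, from -1 (shut) to 1 (fully open), so that 0 is half open, set as the call begins (- or left out, the last holds). The fingers move at their own pace and stop on an object; FORCE is the grip in N (left out, the last holds). Time passes only in rows, so rows that do not move let the fingers close. It gives the time, the measured TCP pose, the force and the opening at its end, in the units of the state.
- r.read_state(): the state, without advancing time (a new reading comes with each control period).
- r.camera(name): name is "scene" or "top"; returns a dict with "image" (400x640x3 uint8, red, green, blue), "range_z" (400x640 float32, m along the optical axis (not along the pixel's ray), 0 where there is no reading), "K" (3x3 intrinsics, pixels), "R" (3x3) and "t" (3): a world point X has camera coordinates R X + t. Camera axes: x right, y down, z forward; pixel columns grow to the right and rows downward; lengths in m; the calibration is good to about 2 mm. A picture is of the moment at which its call begins.
- r.close_job(): hands the job in, once; it reports no verdict.
The state is a dict: "time": time; "joint_positions": joint angles; "joint_vel": joint speeds; "joint_torque": joint torques, N m; "ee_pos": TCP position; "eef_rot": TCP orientation; "ft_force": force on the tool from outside, world axes, zero at the start; "torque": the same for the moment, N m; "width": finger opening in m.
Only numpy, scipy, OpenCV 4.12 (cv2) and the standard library are available. Lean on these libraries where they do the work, as an engineer would, in place of code of your own. Each camera call takes 0.05 s, during which the arm holds its last target. There are 200 camera calls.

## Task

This welded pedestal rocks on the surface plate. Press down on the corners of its base to find the raised one that gives, pushing it right down to the plate, then press the opposite corner down so that it has rocked over and back. Then slide the steel wedge, thin end first, under the raised corner until it just fills the gap without jacking the pedestal up, let go of it, and press on that corner once more to check that it no longer gives; leave the pedestal where it stands and do not disturb the other tools.

Things in the scene. Friction and masses are not known exactly. Their poses are not given: they have to be found in the camera images.
- surface_plate: ground steel surface plate, 460 x 680 x 25 mm, fixed flat on the bench; origin at the centre of its top face, z up
- pedestal: welded steel pedestal, 2.6 kg, loose: twisted square base plate 140 x 140 x 6 mm, 60 mm square tube, four gussets, top plate 105 x 105 mm, its top 113 mm up, sides parallel to the base's, with a 50 mm high bolting lug along the side between corners a and b. It stands on three base corners; the fourth, on the robot's side or to its left or right, is 5 mm clear. Origin under its middle, level with the surface plate
- corner_a (a point): lower edge of the base plate's corner at the pedestal's +x, 99 mm from its middle, 0 to 5 mm above the surface plate; the upper face is 6 mm higher. The top plate reaches to 25 mm from here seen from above, so a gripper cannot come straight down on a base corner: it must lean outwards or sideways, 30 to 45 degrees from vertical, fingers shut
- corner_b (a point): the same for the corner at the pedestal's +y. Two opposite corners of the four (a and c, or b and d) are the loose pair, to be found by pressing
- corner_c (a point): the same for the corner at the pedestal's -x. The raised corner goes down 5 mm to the surface plate when pressed with 2 to 3 N, the opposite one then rising 5 mm; let go, the pedestal drops back by its weight
- corner_d (a point): the same for the corner at the pedestal's -y. Corners that already stand on the surface plate do not give when pressed
- wedge: loose steel taper wedge, 0.4 kg, 120 mm long, 36 mm wide with upright sides, 2 mm thick at the tip rising evenly to 22 mm at the heel, lying flat on the surface plate; origin under its middle, x points to the thin tip, z up. It is gripped across its 36 mm width, near its middle or towards the heel
- wedge_face (a point): point on the wedge's sloping top face at the tip, 60 mm ahead of the wedge's origin and 2 mm up; its x runs along the slope towards the tip, y across the wedge, z square to the sloping face
- try_square: try square lying flat on the plate, dark stock 75 x 22 x 16 mm, steel blade 150 x 24 mm; origin under the middle of the stock; a bystander, to be left alone
- flat_bar: steel flat bar 190 x 32 x 6 mm lying on the plate; origin under its centre, long axis y; a bystander, to be left alone
- magnet: arrow-shaped grey welding magnet 80 x 58 x 16 mm lying on the plate; origin under its middle; a bystander, to be left alone
- hammer: hammer, 280 mm, lying on the bench right of the plate; a bystander, to be left alone
- c_clamp: steel C-clamp about 150 mm, lying on the bench left of the plate; a bystander, to be left alone
- tin: round tin, 84 mm across, 100 mm tall, standing on the bench right of the plate; a bystander, to be left alone
- spanner: open spanner, 200 mm, lying on the bench left of the plate; a bystander, to be left alone

How it is judged:
On the way, in this order (a step that is already met when the one before it is completed fails the run):
1. the raised corner is pressed right down, the pedestal rocking over (contact force between the fingers and pedestal above 2 N and distance between the grasp point and corner_c below 0.06 m and z of corner_c in the frame of surface_plate below 0.0012 m and z of corner_a in the frame of surface_plate above 0.0035 m), for 0.1 s.
2. the opposite corner is pressed, the pedestal having rocked back (contact force between the fingers and pedestal above 2 N and distance between the grasp point and corner_a below 0.06 m and z of corner_a in the frame of surface_plate below 0.0012 m and z of corner_c in the frame of surface_plate above 0.0035 m), for 0.1 s.
3. the wedge, let go, fills the gap under the raised corner, the other three corners still down ((z of corner_c in the frame of wedge_face between -0.0015 and 0.0012 m and x of corner_c in the frame of wedge_face between -0.06 and -0.008 m and y of corner_c in the frame of wedge_face between -0.014 and 0.014 m and z of corner_c in the frame of surface_plate above 0.003 m and z of each of corner_a, corner_b, corner_d in the frame of surface_plate below 0.0015 m and contact force between the fingers and wedge below 0.1 N)), for 0.2 s.
4. the wedged corner is pressed again and does not give ((contact force between the fingers and pedestal above 3 N and distance between the grasp point and corner_c below 0.06 m and z of corner_c in the frame of wedge_face between -0.0015 and 0.0012 m and x of corner_c in the frame of wedge_face between -0.06 and -0.008 m and y of corner_c in the frame of wedge_face between -0.014 and 0.014 m and z of corner_c in the frame of surface_plate above 0.003 m and z of each of corner_a, corner_b, corner_d in the frame of surface_plate below 0.0015 m and contact force between the fingers and wedge below 0.1 N)), for 0.1 s.
At the end, for the whole second after the job is handed in: Wedge under the raised corner, 8 to 60 mm in, corner within 14 mm of the wedge's centre line, gap between them under 1.2 mm; that corner at least 3 mm above the surface plate, the other three within 1.5 mm of it; pedestal and wedge at rest; the pedestal not shifted over 25 mm ((z of corner_c in the frame of wedge_face between -0.0015 and 0.0012 m and x of corner_c in the frame of wedge_face between -0.06 and -0.008 m and y of corner_c in the frame of wedge_face between -0.014 and 0.014 m and z of corner_c in the frame of surface_plate above 0.003 m and z of each of corner_a, corner_b, corner_d in the frame of surface_plate below 0.0015 m) and linear speed of each of pedestal, wedge below 0.01 m/s and distance of each of corner_b, corner_d from where it was at the start of the episode below 0.025 m); the robot touches nothing.
It fails at once if one of the other tools is knocked out of its place (30 mm) (distance of any of try_square, flat_bar, magnet, hammer, c_clamp, tin, spanner from where it was at the start of the episode above 0.03 m).
It also fails if it takes over 72 s, if anything falls off the work surface, if the arm or the gripper's body presses on something with over 40 N, if the wrist force passes 120 N, or if a joint passes its speed limit or range.

## Working session

There is one attempt and no reset: what is moved stays moved. The work goes in short steps, Python scripts to look and compute and a shell command to move; the robot and the scene stay as the last step left them, time stands still between calls to the robot, and variables do not carry over. Pictures are saved under pics/ and viewed, about 8 in all and at most 12, crops included, and the job is handed in when it is done.

```bash
ls; mkdir -p pics; python3 - <<'E'
from bench import r
import cv2,numpy as np
s=r.read_state(); print(s, r.grip_depth)
for n in("scene","top"):
    c=r.camera(n); np.savez(f"{n}0.npz",**c); cv2.imwrite(f"pics/{n}0.png",c["image"][:,:,::-1]); print(n,c["K"],c["R"],c["t"])
E
```

```text
pics
{'time': 0.0, 'joint_positions': array([ 1.14742184,  0.33284745, -0.06472982,  1.4609319 ,  0.02162093,
        1.34987356, -0.08848588]), 'joint_vel': array([ 0.00072794, -0.00177549,  0.00010898,  0.001451  , -0.00087847,
        0.00086308,  0.00047999]), 'joint_torque': array([-1.22601279e-03, -6.23254609e+01,  2.44020304e-02, -3.89887762e+01,
       -6.12343848e-02,  3.99751193e-02,  1.60019727e-04]), 'ee_pos': array([ 0.24369171, -0.57512784,  0.22177375]), 'eef_rot': array([-0.14089341,  0.69341902, -0.69248567,  0.14065101]), 'ft_force': array([ 0.10674274, -0.39483225,  0.22597127]), 'torque': array([ 0.04892246, -0.0299905 , -0.00306418]), 'width': 0.08710637897485027} 0.0187
scene [[398.83823808   0.         320.08522986]
 [  0.         398.83823808 196.30835164]
 [  0.           0.           1.        ]] [[ 0.04425334  0.99874756 -0.02334419]
 [ 0.57102274 -0.04446127 -0.81972936]
 [-0.81974061  0.0229457  -0.57227513]] [-0.0175639  -0.31326406  1.7820999 ]
top [[399.2179827    0.         320.8506638 ]
 [  0.         399.2179827  198.01222105]
 [  0.           0.           1.        ]] [[-0.00747457 -0.9998431  -0.0160592 ]
 [-0.99480884  0.0090649  -0.10135678]
 [ 0.10148645  0.01521824 -0.99472052]] [0.01308368 0.59840007 1.20175898]
```

View pics/scene0.png

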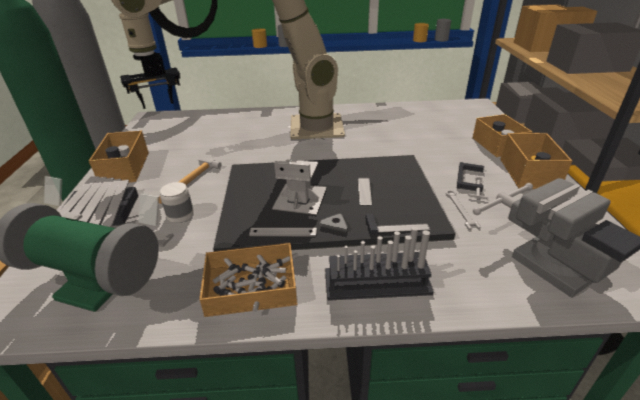

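View pics/top0.png

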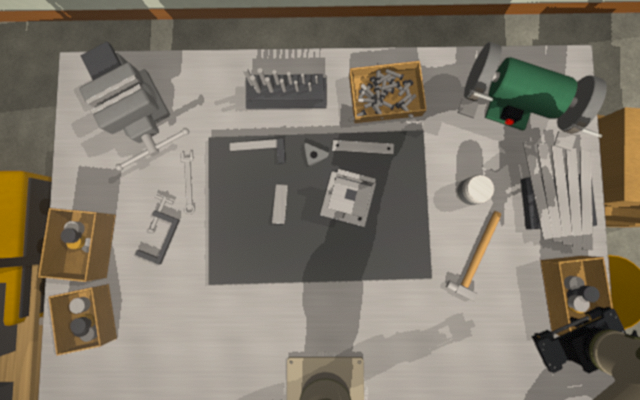

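```bash
cat > h.py <<'E'
import numpy as np,cv2
def load(n): return dict(np.load(n))
def ray(c,u,v,z):
    d=c["R"].T@np.linalg.inv(c["K"])@[u,v,1.]; o=-c["R"].T@c["t"]
    return o+d*(z-o[2])/d[2]
def proj(c,X):
    p=c["K"]@(c["R"]@np.asarray(X,float)+c["t"]); return p[:2]/p[2]
def cloud(c):
    v,u=np.mgrid[:400,:640]; Z=c["range_z"]; K=c["K"]
    P=np.stack([(u-K[0,2])/K[0,0]*Z,(v-K[1,2])/K[1,1]*Z,Z],-1)
    return (P-c["t"])@c["R"]
E
python3 - <<'E'
from h import *
t=load("top0.npz");s=load("scene0.npz")
a=cv2.resize(t["image"][150:240,260:390],None,fx=6,fy=6,interpolation=cv2.INTER_CUBIC)
b=cv2.resize(s["image"][145:245,215:375],None,fx=5,fy=5,interpolation=cv2.INTER_CUBIC)
cv2.imwrite("pics/ta.png",a[:,:,::-1]);cv2.imwrite("pics/sa.png",b[:,:,::-1])
P=cloud(t)
print("plate z",np.median(P[250:270,230:300,2]))
for v in range(166,230,4): print(v,(P[v,316:384:4,2]*1000).round().astype(int))
g=t["image"].astype(int).sum(2)
m=np.zeros((400,640),np.uint8); m[178:230,266:296]=g[178:230,266:296]>250
print(g[204,260:300])
cn=max(cv2.findContours(m,0,1)[0],key=cv2.contourArea); print(cv2.minAreaRect(cn))
for p in cv2.boxPoints(cv2.minAreaRect(cn)): print(p,ray(t,*p,0.035))
for v in range(184,228,3): print(v,(P[v,276:286:3,2]*1000).round(1),[P[v,280,0].round(3)])
E
```

```text
plate z 0.025809551179575948
166 [29 32 28 28 28 27 21 25 28 22 28 27 26 25 32 21 26]
170 [ 25  27  26  23  23  27 190  25  26  27  25  25  24  21  29  23  27]
174 [ 24  27  23  31  36  30 190 191 190 188 187  27  23  25  23  31  29]
178 [ 28  29  28  27  32 142 142 147 161 180 186 186 189 187  28  24  25]
182 [ 27  29  23  25  34 137 141 140 139 140 140 151 167 184 189  24  25]
186 [ 31  29  27  36  31 140 136 141 135 140 139 139 136 135  32  27  26]
190 [ 19  31  31  34 135 139 141 141 140 141 139 140 140 137  32  28  23]
194 [ 20  33  30  43 140 143 144 134 142 139 140 140 137 139  34  24  25]
198 [ 24  26  37  36 140 138 141 144 141 138 136 136 140 141  24  25  26]
202 [ 25  28  35  36 142 141 139 140 138 138 139 138 142  34  25  26  22]
206 [ 24  22  36 143 138 142 142 138 139 136 139 141 136  29  22  25  21]
210 [ 27  25  33  39  37 140 140 138 141 141 141 135 136  29  25  27  28]
214 [ 26  37  36  34  34  36  33  53  32 137 139 143 140  29  26  21  26]
218 [27 29 24 29 36 37 39 33 36 34 31 33 33 27 23 28 27]
222 [  30   25   21   25   24   26   27   28   33   34   32   30   36
[... 563 characters left out ...]
0.035     ]
184 [21.5 25.1 25.8 23. ] [np.float64(0.645)]
187 [34.  30.7 27.5 26.4] [np.float64(0.634)]
190 [32.4 31.  33.7 33.3] [np.float64(0.625)]
193 [36.  29.2 37.5 30.6] [np.float64(0.615)]
196 [36.1 32.6 32.1 33.2] [np.float64(0.606)]
199 [39.5 36.3 36.4 33.9] [np.float64(0.596)]
202 [36.  37.1 38.4 34.4] [np.float64(0.587)]
205 [38.7 38.5 38.6 39. ] [np.float64(0.577)]
208 [38.5 39.1 40.4 30.5] [np.float64(0.568)]
211 [45.4 45.3 39.8 27.4] [np.float64(0.559)]
214 [41.8 46.8 47.5 24.7] [np.float64(0.549)]
217 [44.1 44.7 48.4 24.3] [np.float64(0.54)]
220 [45.2 46.4 45.2 26.3] [np.float64(0.531)]
223 [46.7 46.6 48.5 24.6] [np.float64(0.522)]
226 [30.8 22.3 26.9 25.1] [np.float64(0.513)]
```

View pics/ta.png

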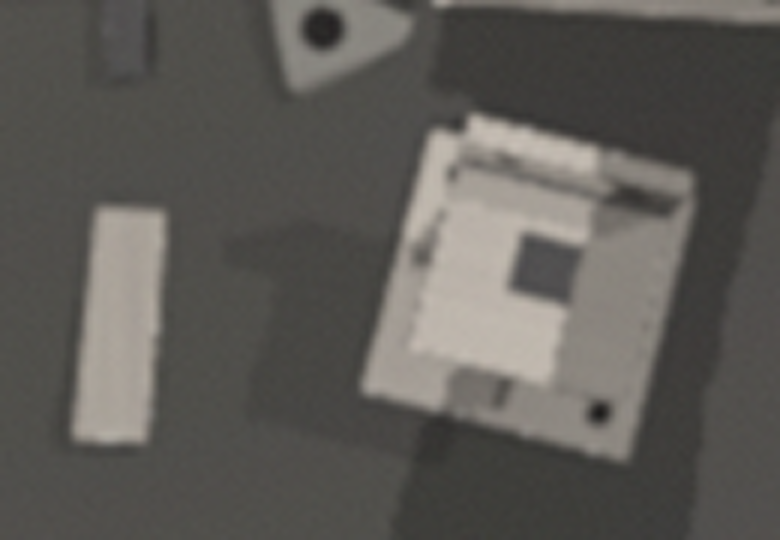

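View pics/sa.png

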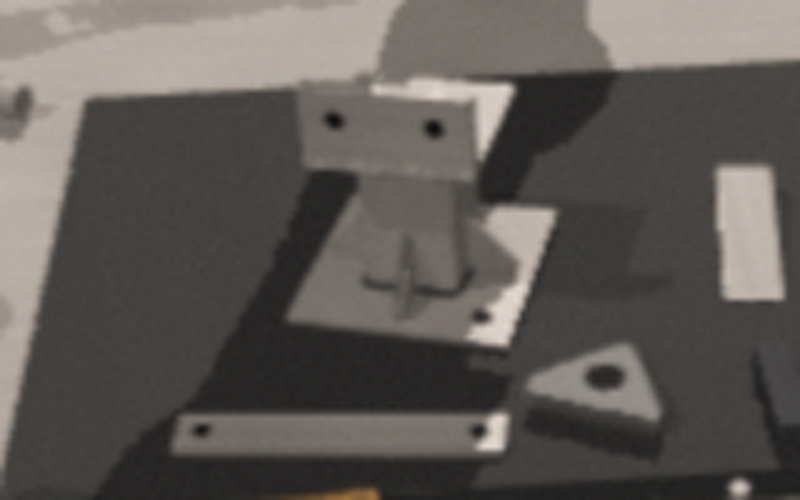

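```bash
python3 - <<'E'
from h import *
t=load("top0.npz");s=load("scene0.npz")
print("cam",-t["R"].T@t["t"],-s["R"].T@s["t"])
Z=dict(a=.031,b=.031,c=.036,d=.031)
T=dict(b=(435,128),c=(362,392),d=(631,463))
S=dict(a=(285,321),b=(510,347),c=(557,207))
px={}
for n,(u,v) in T.items(): px["t"+n]=ray(t,(u+.5)/6+260-.5,(v+.5)/6+150-.5,Z[n])
for n,(u,v) in S.items(): px["s"+n]=ray(s,(u+.5)/5+215-.5,(v+.5)/5+145-.5,Z[n])
for k in px: print(k,px[k].round(4))
d=lambda a,b:np.linalg.norm(px[a]-px[b]).round(4)
print(d("tb","tc"),d("tc","td"),d("tb","td"),d("sa","sb"),d("sb","sc"),d("sa","sc"))
# refine: least squares square fit
from scipy.optimize import least_squares
ang=dict(a=0,b=90,c=180,d=270)
def f(p):
    return np.concatenate([px[k][:2]-(p[:2]+.099*np.array([np.cos(p[2]+np.radians(ang[k[1]])),np.sin(p[2]+np.radians(ang[k[1]]))])) for k in px])
o=least_squares(f,[.6,-.05,-1]);print(o.x,np.degrees(o.x[2]),(o.fun*1000).round(1))
for n in ang: print(n,(o.x[:2]+.099*np.array([np.cos(o.x[2]+np.radians(ang[n])),np.sin(o.x[2]+np.radians(ang[n]))])).round(4))
# wedge scene view
g=s["image"].astype(int).sum(2); m=np.zeros((400,640),np.uint8); m[172:210,352:378]=g[172:210,352:378]>300
cn=max(cv2.findContours(m,0,1)[0],key=cv2.contourArea); q=cv2.approxPolyDP(cn,3,True)[:,0]
for p in q: print(p,ray(s,*p,.027).round(4),ray(s,*p,.047).round(4))
g=t["image"].astype(int).sum(2)
for p in [(95,207),(165,209),(148,441),(73,440)]:
  u,v=(p[0]+.5)/6+259.5,(p[1]+.5)/6+149.5
  print(p,ray(t,u,v,.027 if p[1]<300 else .047).round(4))
E
```

```text
cam [ 0.47342922 -0.01063146  1.25627633] [ 1.64051783 -0.03727775  0.76264968]
tb [ 0.6827 -0.0274  0.031 ]
tc [0.546  0.0113 0.036 ]
td [ 0.5089 -0.1255  0.031 ]
sa [ 0.6481 -0.16    0.031 ]
sb [ 0.6848 -0.0226  0.031 ]
sc [0.5417 0.014  0.036 ]
0.1422 0.1418 0.1996 0.1423 0.1477 0.204
[ 0.59613914 -0.07428082 -1.04016204] -59.59689479925094 [ 1.2 -3.2 -0.1  0.2 -1.9 -1.1  1.8 -0.4  3.2  1.6 -4.3  2.9]
a [ 0.6462 -0.1597]
b [ 0.6815 -0.0242]
c [0.546  0.0111]
d [ 0.5108 -0.1244]
[358 178] [0.4871 0.1271 0.027 ] [0.5185 0.1226 0.047 ]
[359 203] [0.6328 0.1123 0.027 ] [0.6602 0.1083 0.047 ]
[371 204] [0.641  0.1489 0.027 ] [0.6682 0.1438 0.047 ]
[369 179] [0.4965 0.1636 0.027 ] [0.5276 0.1582 0.047 ]
(95, 207) [0.6437 0.1493 0.027 ]
(165, 209) [0.6423 0.1129 0.027 ]
(148, 441) [0.5215 0.1194 0.047 ]
(73, 440) [0.5223 0.1573 0.047 ]
```

```bash
cat > go.py <<'E'
# usage: go.py x y z az lean [nmin] : body-frame row (repeat N times) to reach TCP pose
import sys,numpy as np
from bench import r
from scipy.spatial.transform import Rotation as Ro
from scipy.linalg import expm,logm
x,y,z,az,l=map(float,sys.argv[1:6]); nm=int(sys.argv[6]) if len(sys.argv)>6 else 1
az,l=np.radians([az,l]); s=r.read_state()
T=np.eye(4);T[:3,:3]=Ro.from_quat(s["eef_rot"]).as_matrix();T[:3,3]=s["ee_pos"]
a=-np.array([np.cos(az)*np.sin(l),np.sin(az)*np.sin(l),np.cos(l)])
best=None
for sg in(1,-1):
    j=sg*np.array([-np.sin(az),np.cos(az),0]); G=np.eye(4);G[:3,:3]=np.c_[np.cross(a,j),a,j];G[:3,3]=x,y,z
    ang=np.linalg.norm(Ro.from_matrix(T[:3,:3].T@G[:3,:3]).as_rotvec())
    if best is None or ang<best[0]: best=(ang,G)
D=np.linalg.inv(T)@best[1]
print("t",s["time"],"q",s["joint_positions"].round(2),"p",T[:3,3].round(4),"y",T[:3,1].round(2),"z",T[:3,2].round(2),"F",s["ft_force"].round(1))
n=max(nm,int(np.ceil(np.degrees(best[0])/7)),int(np.ceil(np.linalg.norm(D[:3,3])/.04)))
E=expm(np.real(logm(D))/n)
print("N",n,"row",np.round(E[:3,3],4).tolist()+np.degrees(Ro.from_matrix(E[:3,:3]).as_rotvec()).round(2).tolist())
E
python3 go.py 0.5165 0.042 0.25 130 35; python3 go.py 0.38 -0.15 0.25 180 0;python3 go.py 0.5165 0.042 0.25 165 35
```

```text
t 0.1 q [ 1.15  0.33 -0.06  1.46  0.02  1.35 -0.09] p [ 0.2437 -0.5751  0.2218] y [-0.  0. -1.] z [ 0.39 -0.92 -0.  ] F [ 0.   0.2 -0.2]
N 17 row [-0.0102, -0.0016, -0.041, 1.31, 4.15, 1.77]
t 0.1 q [ 1.15  0.33 -0.06  1.46  0.02  1.35 -0.09] p [ 0.2437 -0.5751  0.2218] y [-0.  0. -1.] z [ 0.39 -0.92 -0.  ] F [ 0.   0.2 -0.2]
N 12 row [-0.0188, -0.0023, -0.0324, 0.01, 1.91, 0.0]
t 0.1 q [ 1.15  0.33 -0.06  1.46  0.02  1.35 -0.09] p [ 0.2437 -0.5751  0.2218] y [-0.  0. -1.] z [ 0.39 -0.92 -0.  ] F [ 0.   0.2 -0.2]
N 17 row [-0.0199, 0.0029, -0.0352, 0.69, 2.16, 1.98]
```

```bash
python3 -m jog '[[-0.019,-0.002,-0.033,0,1.9,0],[-0.019,-0.002,-0.033,0,1.9,0],[-0.019,-0.002,-0.033,0,1.9,0],[-0.019,-0.002,-0.033,0,1.9,0],[-0.019,-0.002,-0.033,0,1.9,0],[-0.019,-0.002,-0.033,0,1.9,0],[-0.019,-0.002,-0.033,0,1.9,0],[-0.019,-0.002,-0.033,0,1.9,0],[-0.019,-0.002,-0.033,0,1.9,0],[-0.019,-0.002,-0.033,0,1.9,0],[-0.019,-0.002,-0.033,0,1.9,0],[-0.019,-0.002,-0.033,0,1.9,0]]' -1; python3 go.py 0.5165 0.042 0.20 130 35
```

```text
time: 1.1
ee_pos: [0.3803, -0.1296, 0.2398]
eef_rot: [0.007, 0.709, -0.705, -0.014]
ft_force: [1.4, -1.0, 0.8]
width: 0.0148
t 1.1 q [ 0.78 -0.16 -0.5   1.94 -0.08  1.35 -1.3 ] p [ 0.3803 -0.1296  0.2398] y [-0.01  0.   -1.  ] z [-0.03 -1.   -0.  ] F [ 1.4 -1.   0.8]
N 9 row [-0.0056, 0.0051, -0.0245, 1.64, 5.2, 3.73]
```

```bash
sed -i 's/^    if best is None.*/    if (j[0]>0): best=(ang,G)/' go.py; python3 go.py 0.45 0.03 0.23 115 35
```

```text
t 1.1 q [ 0.78 -0.16 -0.5   1.94 -0.08  1.35 -1.3 ] p [ 0.3803 -0.1296  0.2398] y [-0.01  0.   -1.  ] z [-0.03 -1.   -0.  ] F [ 1.4 -1.   0.8]
N 18 row [-0.011, -0.003, -0.0027, 2.01, -6.23, -1.21]
```

```bash
python3 -m jog '[[-0.011,-0.003,-0.003,2,-6.2,-1.2],[-0.011,-0.003,-0.003,2,-6.2,-1.2],[-0.011,-0.003,-0.003,2,-6.2,-1.2],[-0.011,-0.003,-0.003,2,-6.2,-1.2],[-0.011,-0.003,-0.003,2,-6.2,-1.2],[-0.011,-0.003,-0.003,2,-6.2,-1.2],[-0.011,-0.003,-0.003,2,-6.2,-1.2],[-0.011,-0.003,-0.003,2,-6.2,-1.2],[-0.011,-0.003,-0.003,2,-6.2,-1.2],[-0.011,-0.003,-0.003,2,-6.2,-1.2],[-0.011,-0.003,-0.003,2,-6.2,-1.2]]'; python3 go.py 0.505 0.06 0.20 115 35
```

```text
time: 2.02
ee_pos: [0.4688, -0.0319, 0.2483]
eef_rot: [0.483, -0.436, 0.69, -0.318]
ft_force: [-0.2, 0.3, -0.3]
width: 0.0006
t 2.0167 q [ 0.46  0.06 -0.82  1.81  0.46  1.45 -0.79] p [ 0.4688 -0.0319  0.2483] y [ 0.02 -0.42 -0.91] z [ 0.94 -0.29  0.15] F [-0.2  0.3 -0.3]
N 7 row [-0.0153, 0.0001, 0.0047, 1.88, -5.87, -1.14]
```

```bash
python3 -m jog '[[-0.015,0,0.005,1.9,-5.9,-1.1],[-0.015,0,0.005,1.9,-5.9,-1.1],[-0.015,0,0.005,1.9,-5.9,-1.1],[-0.015,0,0.005,1.9,-5.9,-1.1],[-0.015,0,0.005,1.9,-5.9,-1.1],[-0.015,0,0.005,1.9,-5.9,-1.1],[-0.015,0,0.005,1.9,-5.9,-1.1]]'; python3 go.py 0.5295 0.05 0.123 115 35 3
```

```text
time: 2.6
ee_pos: [0.5065, 0.0644, 0.1992]
eef_rot: [0.691, -0.168, 0.529, -0.463]
ft_force: [-0.8, 0.5, -0.6]
width: 0.0002
t 2.6 q [ 0.26  0.2  -0.96  1.9   0.78  1.38 -0.47] p [0.5065 0.0644 0.1992] y [ 0.26 -0.51 -0.82] z [ 0.89  0.46 -0.01] F [-0.8  0.5 -0.6]
N 3 row [-0.0083, 0.0252, 0.0049, -0.33, 0.8, 0.05]
```

```bash
python3 -m jog '[[-0.008,0.025,0.005,-0.3,0.8,0],[-0.008,0.025,0.005,-0.3,0.8,0],[-0.008,0.025,0.005,-0.3,0.8,0],[0,0.025,0,0,0,0],[0,0.025,0,0,0,0],[0,0.015,0,0,0,0],[0,0.01,0,0,0,0],[0,0,0,0,0,0]]'; python3 go.py 0.5535 -0.002 0.045 115 35 3; python3 - <<'E'
from bench import r
from h import *
s=r.camera("scene"); np.savez("scene1.npz",**s); b=cv2.resize(s["image"][145:225,255:375],None,fx=6,fy=6,interpolation=cv2.INTER_CUBIC); cv2.imwrite("pics/s1.png",b[:,:,::-1])
E
```

```text
time: 3.27
ee_pos: [0.5479, 0.0151, 0.0531]
eef_rot: [0.686, -0.177, 0.537, -0.458]
ft_force: [-0.6, -0.4, 0.4]
width: 0.0009
t 3.2667 q [ 0.22  0.47 -0.82  1.97  1.05  1.22 -0.69] p [0.5479 0.0151 0.0531] y [ 0.25 -0.52 -0.82] z [ 0.9   0.44 -0.  ] F [-0.6 -0.4  0.4]
N 3 row [0.0033, 0.0056, -0.0008, -0.13, 0.32, 0.02]
```

View pics/s1.png

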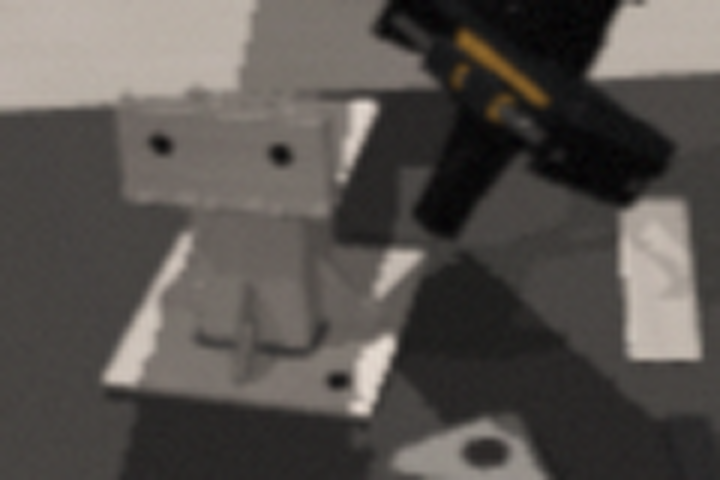

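Fingertip is at (440,235) just above/outside corner c at (425,250), wedge clear to the right. Move in and press.

```bash
python3 go.py 0.5535 -0.002 0.053 115 35 2;  python3 go.py 0.5535 -0.002 0.050 115 35 2; python3 - <<'E'
from bench import r
from scipy.spatial.transform import Rotation as Ro
print("down 1mm in tool:",Ro.from_quat(r.read_state()["eef_rot"]).inv().apply([0,0,-1.]))
E
```

```text
t 3.3167 q [ 0.22  0.47 -0.83  1.97  1.05  1.22 -0.69] p [0.548  0.0159 0.054 ] y [ 0.25 -0.52 -0.82] z [ 0.9   0.44 -0.  ] F [-0.7  0.2 -0.3]
N 2 row [0.0073, 0.0057, -0.0014, -0.23, 0.48, 0.02]
t 3.3167 q [ 0.22  0.47 -0.83  1.97  1.05  1.22 -0.69] p [0.548  0.0159 0.054 ] y [ 0.25 -0.52 -0.82] z [ 0.9   0.44 -0.  ] F [-0.7  0.2 -0.3]
N 2 row [0.0064, 0.0069, -0.0014, -0.23, 0.48, 0.02]
down 1mm in tool: [-0.57426184  0.81866573  0.00312599]
```

```bash
python3 -m jog '[[0.0065,0.007,-0.0014,0,0,0],[0.0065,0.007,-0.0014,0,0,0],[0,0,0,0,0,0]]'; python3 -m jog '[[-0.0017,0.0025,0,0,0,0],[-0.0017,0.0025,0,0,0,0],[0,0,0,0,0,0]]'; python3 -m jog '[[-0.0012,0.0016,0,0,0,0],[0,0,0,0,0,0]]';python3 -m jog '[[-0.0012,0.0016,0,0,0,0],[0,0,0,0,0,0]]'
```

```text
time: 3.57
ee_pos: [0.5551, -0.0015, 0.052]
eef_rot: [0.685, -0.175, 0.537, -0.46]
ft_force: [0.1, 0.0, -0.0]
width: 0.0005
time: 3.82
ee_pos: [0.5561, -0.0018, 0.0474]
eef_rot: [0.684, -0.175, 0.539, -0.46]
ft_force: [0.5, -0.3, -0.7]
width: 0.0003
time: 3.98
ee_pos: [0.5562, -0.0012, 0.0454]
eef_rot: [0.684, -0.175, 0.538, -0.46]
ft_force: [0.2, -0.4, 0.7]
width: 0.0004
time: 4.15
ee_pos: [0.5561, -0.0006, 0.0432]
eef_rot: [0.684, -0.175, 0.538, -0.461]
ft_force: [-0.3, 0.2, -0.3]
width: 0.0009
```

```bash
for i in 1 ; do python3 -m jog '[[-0.0012,0.0016,0,0,0,0],[0,0,0,0,0,0]]';python3 -m jog '[[-0.0012,0.0016,0,0,0,0],[0,0,0,0,0,0]]';python3 -m jog '[[-0.0012,0.0016,0,0,0,0],[0,0,0,0,0,0]]'; done
```

```text
time: 4.32
ee_pos: [0.5562, -0.0002, 0.0411]
eef_rot: [0.684, -0.174, 0.538, -0.461]
ft_force: [0.8, -0.2, -0.1]
width: 0.0004
time: 4.48
ee_pos: [0.5562, -0.0002, 0.039]
eef_rot: [0.684, -0.174, 0.538, -0.461]
ft_force: [-0.5, -0.3, 0.4]
width: 0.0007
time: 4.65
ee_pos: [0.5564, -0.0002, 0.0373]
eef_rot: [0.684, -0.174, 0.539, -0.46]
ft_force: [-1.5, 0.2, 2.6]
width: 0.0006
```

```bash
python3 -m jog '[[-0.0012,0.0016,0,0,0,0],[0,0,0,0,0,0]]';python3 -m jog '[[-0.0012,0.0016,0,0,0,0],[0,0,0,0,0,0]]';python3 -m jog '[[-0.0009,0.0012,0,0,0,0],[0,0,0,0,0,0]]'
```

```text
time: 4.82
ee_pos: [0.5565, -0.0001, 0.0366]
eef_rot: [0.684, -0.173, 0.539, -0.46]
ft_force: [-4.4, 1.1, 6.8]
width: 0.0003
time: 4.98
ee_pos: [0.5565, -0.0002, 0.0368]
eef_rot: [0.684, -0.172, 0.54, -0.458]
ft_force: [-3.4, 0.8, 5.9]
width: 0.0004
time: 5.15
ee_pos: [0.5564, -0.0001, 0.0369]
eef_rot: [0.684, -0.172, 0.541, -0.458]
ft_force: [-2.7, -0.3, 4.9]
width: 0.0005
```

```bash
python3 - <<'E'
from bench import r
from h import *
s=r.camera("scene"); np.savez("scene2.npz",**s)
for nm in("scene1","scene2"):
    i=cv2.cvtColor(load("scene0.npz")["image"],cv2.COLOR_RGB2GRAY).astype(np.float32); j=cv2.cvtColor(load(nm+".npz")["image"],cv2.COLOR_RGB2GRAY).astype(np.float32)
    for n,(x0,x1,y0,y1) in dict(lug=(272,306,160,182),a=(262,285,200,220),b=(308,326,205,222),bar=(245,320,224,240)).items():
        p,q=i[y0:y1,x0:x1],j[y0:y1,x0:x1]; w=cv2.createHanningWindow(p.shape[::-1],cv2.CV_32F)
        print(nm,n,cv2.phaseCorrelate(p,q,w))
E
```

```text
scene1 lug ((0.1318104056796301, 0.1370274443397328), 1.0536141704629969)
scene1 a ((0.1338710353266208, -0.3990896648553637), 0.9973816772301992)
scene1 b ((-0.08574113139330564, 0.19945402071809681), 0.9472034246097376)
scene1 bar ((0.39903229133194884, 0.145593672434714), 0.6544589477777482)
scene2 lug ((1.7659350250541124, -1.3599441280294187), 1.0904409797103316)
scene2 a ((0.152969739396708, -1.525020387469283), 0.9935389320055644)
scene2 b ((-0.24318366272959047, -0.09511019337397109), 0.9929779194019459)
scene2 bar ((0.7986964458066694, -0.13635318780361416), 0.6626820238431295)
```

Corner c went down fully (a rose ~5 mm in the image, b still). Now the opposite corner a.

```bash
python3 -m jog '[[0,-0.02,0,0,0,0],[0,-0.035,0,0,0,0],[0,-0.035,0,0,0,0],[-0.01,-0.035,0,0,0,0],[0.02,-0.035,0,0,0,0],[0.02,-0.03,0,0,0,0]]'; python3 go.py 0.60 -0.25 0.24 -100 38
```

```text
time: 5.7
ee_pos: [0.5122, 0.0779, 0.2062]
eef_rot: [0.689, -0.175, 0.536, -0.455]
ft_force: [1.5, 0.2, 0.4]
width: 0.0005
t 5.7 q [ 0.23  0.24 -0.96  1.85  0.79  1.44 -0.51] p [0.5122 0.0779 0.2062] y [ 0.25 -0.52 -0.82] z [ 0.9   0.44 -0.01] F [1.5 0.2 0.4]
N 12 row [0.0307, -0.0019, 0.0029, 0.13, 3.21, 5.92]
```

```bash
python3 -m jog '[[0.0307,-0.002,0.003,0,3.2,5.9],[0.0307,-0.002,0.003,0,3.2,5.9],[0.0307,-0.002,0.003,0,3.2,5.9],[0.0307,-0.002,0.003,0,3.2,5.9],[0.0307,-0.002,0.003,0,3.2,5.9],[0.0307,-0.002,0.003,0,3.2,5.9],[0.0307,-0.002,0.003,0,3.2,5.9],[0.0307,-0.002,0.003,0,3.2,5.9],[0.0307,-0.002,0.003,0,3.2,5.9],[0.0307,-0.002,0.003,0,3.2,5.9],[0.0307,-0.002,0.003,0,3.2,5.9],[0.0307,-0.002,0.003,0,3.2,5.9]]'; python3 go.py 0.632 -0.204 0.12 -100 38
```

```text
time: 6.7
ee_pos: [0.6184, -0.2427, 0.2617]
eef_rot: [-0.244, 0.658, -0.348, 0.621]
ft_force: [0.2, 0.1, 0.2]
width: 0.0006
t 6.7 q [ 1.02  0.72 -0.71  1.11 -0.24  1.62  0.26] p [ 0.6184 -0.2427  0.2617] y [ 0.11  0.64 -0.76] z [ 0.99 -0.16  0.01] F [0.2 0.1 0.2]
N 4 row [0.0147, 0.0338, 0.0015, 0.01, 0.34, -0.6]
```

```bash
python3 -m jog '[[0.0147,0.034,0.0015,0,0.3,-0.6],[0.0147,0.034,0.0015,0,0.3,-0.6],[0.0147,0.034,0.0015,0,0.3,-0.6],[0.0147,0.034,0.0015,0,0.3,-0.6],[0,0,0,0,0,0]]'; python3 go.py 0.6424 -0.144 0.050 -100 38 4
```

```text
time: 7.12
ee_pos: [0.6269, -0.221, 0.0971]
eef_rot: [-0.243, 0.671, -0.367, 0.596]
ft_force: [-0.9, 1.3, -1.4]
width: 0.0003
t 7.1167 q [ 0.99  0.82 -0.67  1.3  -0.18  1.34  0.3 ] p [ 0.6269 -0.221   0.0971] y [ 0.11  0.61 -0.78] z [ 0.98 -0.2  -0.02] F [-0.9  1.3 -1.4]
N 4 row [-0.0081, 0.0214, 0.0002, -0.06, -0.5, -0.13]
```

```bash
python3 - <<'E'
from bench import r
from scipy.spatial.transform import Rotation as Ro
print("down in tool:",Ro.from_quat(r.read_state()["eef_rot"]).inv().apply([0,0,-1.]))
E
```

```text
down in tool: [0.62221742 0.78262008 0.01874301]
```

```bash
python3 -m jog '[[-0.008,0.021,0,0,-0.5,0],[-0.008,0.021,0,0,-0.5,0],[-0.008,0.021,0,0,-0.5,0],[-0.008,0.016,0,0,-0.5,0],[0,0,0,0,0,0]]'; python3 go.py 0.6424 -0.144 0.045 -100 38
```

```text
time: 7.53
ee_pos: [0.6421, -0.1492, 0.0582]
eef_rot: [-0.248, 0.661, -0.364, 0.608]
ft_force: [0.1, 0.1, 0.9]
width: 0.0006
t 7.5333 q [ 0.94  0.82 -0.69  1.41 -0.18  1.2   0.29] p [ 0.6421 -0.1492  0.0582] y [ 0.12  0.61 -0.78] z [ 0.98 -0.18  0.  ] F [0.1 0.1 0.9]
N 1 row [0.0042, 0.0135, -0.0007, -0.39, -0.08, -0.57]
```

```bash
python3 -m jog '[[0.002,0.007,0,0,0,0],[0.002,0.006,0,0,0,0],[0,0,0,0,0,0]]';python3 -m jog '[[0.0014,0.0018,0,0,0,0],[0.0014,0.0018,0,0,0,0],[0,0,0,0,0,0]]';python3 -m jog '[[0.0014,0.0018,0,0,0,0],[0,0,0,0,0,0]]'
```

```text
time: 7.78
ee_pos: [0.6448, -0.1469, 0.0486]
eef_rot: [-0.247, 0.659, -0.365, 0.609]
ft_force: [0.4, -0.1, -0.1]
width: 0.0004
time: 8.03
ee_pos: [0.6454, -0.1502, 0.0446]
eef_rot: [-0.247, 0.659, -0.367, 0.608]
ft_force: [-0.6, -0.9, -1.0]
width: 0.0003
time: 8.2
ee_pos: [0.6454, -0.1514, 0.0422]
eef_rot: [-0.246, 0.659, -0.368, 0.608]
ft_force: [0.0, -0.4, -0.4]
width: 0.0002
```

```bash
python3 -m jog '[[-0.0035,0.0025,-0.0025,0,0,0],[-0.0035,0.0025,-0.0025,0,0,0],[0,0,0,0,0,0]]';python3 -m jog '[[0.0012,0.002,0,0,0,0],[0,0,0,0,0,0]]';python3 -m jog '[[0.0012,0.002,0,0,0,0],[0,0,0,0,0,0]]'
```

```text
time: 8.45
ee_pos: [0.6418, -0.1416, 0.0426]
eef_rot: [-0.246, 0.659, -0.368, 0.608]
ft_force: [0.7, 0.8, 0.2]
width: 0.0005
time: 8.62
ee_pos: [0.6417, -0.1406, 0.0404]
eef_rot: [-0.246, 0.659, -0.368, 0.608]
ft_force: [0.2, -0.2, 0.7]
width: 0.0003
time: 8.78
ee_pos: [0.6421, -0.1403, 0.0381]
eef_rot: [-0.246, 0.659, -0.368, 0.608]
ft_force: [-0.5, -0.7, -0.2]
width: 0.0004
```

```bash
python3 -m jog '[[0.0013,0.0018,0,0,0,0],[0,0,0,0,0,0]]';python3 -m jog '[[0.0013,0.0018,0,0,0,0],[0,0,0,0,0,0]]';python3 -m jog '[[0.0016,0.0022,0,0,0,0],[0.001,0.0014,0,0,0,0]]'
```

```text
time: 8.95
ee_pos: [0.6425, -0.1403, 0.0374]
eef_rot: [-0.246, 0.659, -0.368, 0.609]
ft_force: [-3.1, -1.1, 4.9]
width: 0.0007
time: 9.12
ee_pos: [0.6427, -0.1403, 0.0375]
eef_rot: [-0.245, 0.659, -0.367, 0.609]
ft_force: [-2.7, 0.3, 4.2]
width: 0.0004
time: 9.28
ee_pos: [0.643, -0.1403, 0.0367]
eef_rot: [-0.245, 0.659, -0.366, 0.61]
ft_force: [-9.6, -3.2, 17.1]
width: 0.0004
```

```bash
python3 -m jog '[[0,-0.02,0,0,0,0],[0,-0.035,0,0,0,0],[0,-0.035,0,0,0,0],[0,-0.035,0,0,0,0],[-0.02,-0.035,0,0,0,0],[-0.025,-0.03,0,0,0,0],[-0.03,-0.02,0,0,0,0]]'; python3 go.py 0.5 -0.1 0.29 176.5 0; python3 - <<'E'
from bench import r
from h import *
s=r.camera("scene"); np.savez("scene3.npz",**s)
i=cv2.cvtColor(load("scene0.npz")["image"],cv2.COLOR_RGB2GRAY).astype(np.float32); j=cv2.cvtColor(s["image"],cv2.COLOR_RGB2GRAY).astype(np.float32)
for n,(x0,x1,y0,y1) in dict(lug=(272,306,160,182),a=(262,285,200,220),b=(308,326,205,222),c=(316,336,180,195),bar=(245,320,224,240)).items():
        p,q=i[y0:y1,x0:x1],j[y0:y1,x0:x1]; w=cv2.createHanningWindow(p.shape[::-1],cv2.CV_32F)
        print(n,cv2.phaseCorrelate(p,q,w))
E
```

```text
time: 9.87
ee_pos: [0.622, -0.2167, 0.2455]
eef_rot: [-0.245, 0.665, -0.362, 0.606]
ft_force: [1.3, -0.7, -0.1]
width: 0.0004
t 9.8667 q [ 1.    0.69 -0.71  1.19 -0.23  1.55  0.22] p [ 0.622  -0.2167  0.2455] y [ 0.11  0.62 -0.78] z [ 0.98 -0.18 -0.  ] F [ 1.3 -0.7 -0.1]
N 15 row [-0.013, 0.0015, -0.0019, -2.18, -6.21, -1.94]
lug ((-0.13619069993461608, -0.30511186928711), 0.9801827269019904)
a ((-0.09782947370215922, -0.34103568451628874), 0.8342077225446701)
b ((-0.14976199804369017, 0.08488476993856153), 0.98389615394451)
c ((0.0509166219640278, 0.5627649459474853), 0.9930039366086324)
bar ((0.13297178095733386, 0.29224664847293536), 0.5098966491222382)
```

```bash
python3 -m jog '[[-0.013,0.0015,-0.002,-2.2,-6.2,-1.9],[-0.013,0.0015,-0.002,-2.2,-6.2,-1.9],[-0.013,0.0015,-0.002,-2.2,-6.2,-1.9],[-0.013,0.0015,-0.002,-2.2,-6.2,-1.9],[-0.013,0.0015,-0.002,-2.2,-6.2,-1.9],[-0.013,0.0015,-0.002,-2.2,-6.2,-1.9],[-0.013,0.0015,-0.002,-2.2,-6.2,-1.9],[-0.013,0.0015,-0.002,-2.2,-6.2,-1.9],[-0.013,0.0015,-0.002,-2.2,-6.2,-1.9],[-0.013,0.0015,-0.002,-2.2,-6.2,-1.9],[-0.013,0.0015,-0.002,-2.2,-6.2,-1.9],[-0.013,0.0015,-0.002,-2.2,-6.2,-1.9]]' 0.6; python3 go.py 0.5575 0.1362 0.16 176.5 0
```

```text
time: 10.92
ee_pos: [0.5384, -0.101, 0.2986]
eef_rot: [-0.659, 0.146, -0.087, 0.732]
ft_force: [0.3, 0.3, 0.3]
width: 0.0672
t 10.9167 q [ 0.94  0.35 -0.99  1.43  0.17  1.58  1.21] p [ 0.5384 -0.101   0.2986] y [-0.06  0.12 -0.99] z [0.33 0.94 0.09] F [0.3 0.3 0.3]
N 7 row [-0.0035, 0.0218, 0.0327, -0.83, -2.21, -0.7]
```

```bash
python3 -m jog '[[-0.0035,0.022,0.033,-0.8,-2.2,-0.7],[-0.0035,0.022,0.033,-0.8,-2.2,-0.7],[-0.0035,0.022,0.033,-0.8,-2.2,-0.7],[-0.0035,0.022,0.033,-0.8,-2.2,-0.7],[-0.0035,0.022,0.033,-0.8,-2.2,-0.7],[-0.0035,0.022,0.033,-0.8,-2.2,-0.7],[-0.0035,0.022,0.033,-0.8,-2.2,-0.7],[0,0,0,0,0,0]]'; python3 go.py 0.5575 0.1362 0.06 176.5 0 4
```

```text
time: 11.58
ee_pos: [0.5549, 0.1482, 0.1526]
eef_rot: [0.71, -0.009, 0.019, -0.704]
ft_force: [-1.4, 0.5, 0.6]
width: 0.0694
t 11.5833 q [ 0.48  0.46 -1.04  1.66  0.43  1.26  0.88] p [0.5549 0.1482 0.1526] y [ 0.01 -0.01 -1.  ] z [ 0.04  1.   -0.01] F [-1.4  0.5  0.6]
N 4 row [0.0006, 0.0232, -0.0029, 0.1, 0.31, 0.21]
```

```bash
python3 -m jog '[[0.0006,0.023,-0.003,0.1,0.3,0.2],[0.0006,0.023,-0.003,0.1,0.3,0.2],[0.0006,0.023,-0.003,0.1,0.3,0.2],[0.0006,0.018,-0.003,0.1,0.3,0.2],[0,0,0,0,0,0]]'; python3 go.py 0.5575 0.1362 0.029 176.5 0 4
```

```text
time: 12.0
ee_pos: [0.555, 0.1427, 0.0608]
eef_rot: [-0.706, 0.017, -0.016, 0.708]
ft_force: [-0.2, -0.1, -0.1]
width: 0.0695
t 12.0 q [ 0.44  0.56 -0.97  1.74  0.51  1.12  0.83] p [0.555  0.1427 0.0608] y [-0.  0. -1.] z [0.05 1.   0.  ] F [-0.2 -0.1 -0.1]
N 4 row [0.0007, 0.008, -0.0016, -0.03, 0.2, -0.01]
```

```bash
python3 -m jog '[[0,0.008,-0.0025,0,0.2,0],[0,0.008,-0.0025,0,0.2,0],[0,0.008,-0.002,0,0.2,0],[0,0.005,-0.001,0,0,0],[0,0,0,0,0,0]]'; python3 go.py 0.5575 0.1362 0.029 176.5 0 1;  python3 -m jog '[[0,0,0,0,0,0],[0,0,0,0,0,0],[0,0,0,0,0,0],[0,0,0,0,0,0],[0,0,0,0,0,0]]' -1 25; python3 go.py 0.5575 0.1362 0.029 176.5 0 1
```

```text
time: 12.42
ee_pos: [0.5555, 0.1348, 0.0315]
eef_rot: [-0.706, 0.02, -0.021, 0.708]
ft_force: [-0.7, 0.3, 0.6]
width: 0.0693
t 12.4167 q [ 0.43  0.59 -0.94  1.76  0.54  1.06  0.81] p [0.5555 0.1348 0.0315] y [ 0.  0. -1.] z [0.06 1.   0.  ] F [-0.7  0.3  0.6]
N 1 row [0.002, 0.0025, 0.0015, -0.19, 0.19, 0.09]
time: 12.83
ee_pos: [0.5566, 0.1353, 0.0333]
eef_rot: [-0.705, 0.019, -0.022, 0.708]
ft_force: [-0.0, 0.4, -0.2]
width: 0.0445
t 12.8333 q [ 0.43  0.59 -0.95  1.76  0.54  1.07  0.81] p [0.5566 0.1353 0.0333] y [ 0.  0. -1.] z [0.06 1.   0.  ] F [-0.   0.4 -0.2]
N 1 row [0.0008, 0.0043, 0.0009, -0.23, 0.19, 0.25]
```

```bash
python3 -m jog '[[0,0.003,0,0,0,0],[0,0.002,0,0,0,0],[0,0,0,0,0,0],[0,0,0,0,0,0],[0,0,0,0,0,0]]'; python3 go.py 0.5575 0.1362 0.05 176.5 0 1
```

```text
time: 13.25
ee_pos: [0.557, 0.1359, 0.0303]
eef_rot: [-0.706, 0.018, -0.022, 0.708]
ft_force: [-1.2, -1.2, 3.3]
width: 0.0356
t 13.25 q [ 0.43  0.6  -0.94  1.76  0.55  1.06  0.81] p [0.557  0.1359 0.0303] y [ 0.01  0.   -1.  ] z [0.06 1.   0.  ] F [-1.2 -1.2  3.3]
N 1 row [0.0006, -0.0197, 0.0004, -0.16, 0.22, 0.33]
```

```bash
python3 -m jog '[[0,-0.006,0,0,0,0],[0,-0.006,0,0,0,0],[0,0,0,0,0,0]]' -1 40; python3 go.py 0.491 0.106 0.042 120 0
```

```text
time: 13.5
ee_pos: [0.5559, 0.1356, 0.042]
eef_rot: [-0.706, 0.019, -0.021, 0.708]
ft_force: [-0.1, 0.7, -4.4]
width: 0.0353
t 13.5 q [ 0.44  0.58 -0.95  1.76  0.53  1.08  0.82] p [0.5559 0.1356 0.042 ] y [ 0.  0. -1.] z [0.06 1.   0.  ] F [-0.1  0.7 -4.4]
N 9 row [-0.005, -0.0, -0.0066, -0.03, 6.3, 0.01]
```

```bash
python3 -m jog '[[-0.005,0,-0.0066,0,6.3,0],[-0.005,0,-0.0066,0,6.3,0],[-0.005,0,-0.0066,0,6.3,0],[-0.005,0,-0.0066,0,6.3,0],[-0.005,0,-0.0066,0,6.3,0],[-0.005,0,-0.0066,0,6.3,0],[-0.005,0,-0.0066,0,6.3,0],[-0.005,0,-0.0066,0,6.3,0],[-0.005,0,-0.0066,0,6.3,0],[0,0,0,0,0,0]]'; python3 go.py 0.491 0.106 0.038 120 0
```

```text
time: 14.33
ee_pos: [0.4864, 0.1053, 0.0411]
eef_rot: [-0.602, 0.369, -0.368, 0.605]
ft_force: [-0.4, -0.3, -2.7]
width: 0.0354
t 14.3333 q [ 0.42  0.36 -0.82  1.95  0.31  0.96 -0.07] p [0.4864 0.1053 0.0411] y [ 0.  0. -1.] z [0.89 0.46 0.  ] F [-0.4 -0.3 -2.7]
N 1 row [0.0015, 0.0031, 0.0044, -0.19, -2.79, -0.15]
```

Correct, lower until it touches the plate, then look.

```bash
python3 -m jog '[[0.0015,0.003,0.0044,0,-2.5,0],[0,0.004,0,0,0,0],[0,0.003,0,0,0,0],[0,0,0,0,0,0]]'; python3 -m jog '[[0,0.002,0,0,0,0],[0,0,0,0,0,0]]'; python3 go.py 0.491 0.106 0.030 120 0; python3 - <<'E'
from bench import r
from h import *
t=r.camera("top");s=r.camera("scene"); np.savez("scene4.npz",**s);np.savez("top4.npz",**t)
a=cv2.resize(t["image"][160:240,265:365],None,fx=5,fy=5,interpolation=cv2.INTER_CUBIC)
b=cv2.resize(s["image"][150:230,280:355],None,fx=5,fy=5,interpolation=cv2.INTER_CUBIC)
cv2.imwrite("pics/p4.png",np.hstack([a,b])[:,:,::-1][:,:800])
E
```

```text
time: 14.67
ee_pos: [0.4918, 0.1059, 0.0309]
eef_rot: [-0.612, 0.351, -0.352, 0.615]
ft_force: [0.4, -1.0, -4.2]
width: 0.0353
time: 14.83
ee_pos: [0.4923, 0.1061, 0.0306]
eef_rot: [-0.613, 0.351, -0.352, 0.615]
ft_force: [0.4, 0.1, -2.0]
width: 0.0359
t 14.8333 q [ 0.41  0.39 -0.82  1.95  0.35  0.95 -0.04] p [0.4923 0.1061 0.0306] y [ 0.  0. -1.] z [0.86 0.51 0.  ] F [ 0.4  0.1 -2. ]
N 1 row [-0.0006, 0.0006, -0.0012, -0.19, 0.4, -0.02]
```

View pics/p4.png

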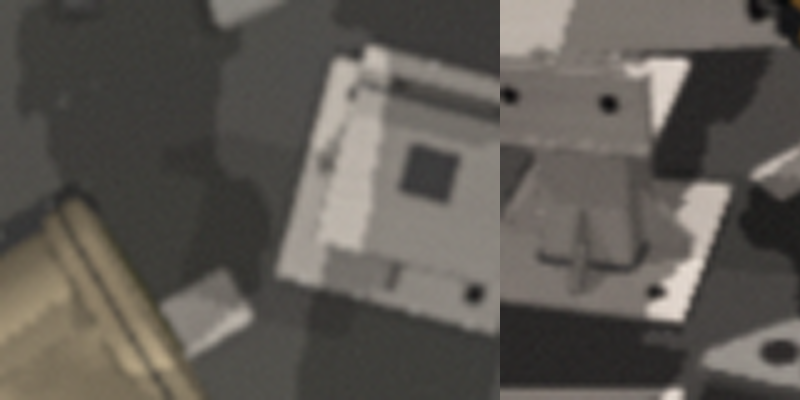

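```bash
cat > m.py <<'E'
import sys
from h import *
t=load("top4.npz"); f=lambda u,v,z: ray(t,(u+.5)/5+264.5,(v+.5)/5+159.5,z)
t1,t2=f(225,268,.027),f(253,316,.027); c=f(276,278,.036); w=(t1-t2)[:2]; tip=(t1+t2)[:2]/2
print(t1,t2,"width",np.linalg.norm(w),"tip",tip,"c",c)
d=np.array([w[1],-w[0]])/np.linalg.norm(w); print("dir",d,np.degrees(np.arctan2(d[1],d[0])))
e=c[:2]-tip; print("ahead",e@d,"lateral(left+)",-e[0]*d[1]+e[1]*d[0])
E
python3 m.py
```

```text
[0.55206698 0.04323868 0.027     ] [0.52234512 0.02613579 0.027     ] width 0.034291371465287934 tip [0.53720605 0.03468723] c [0.54509882 0.01164761 0.036     ]
dir [ 0.49875215 -0.86674465] -60.08252277676332
ahead 0.02390600796089699 lateral(left+) -0.00465005528296561
```

```bash
python3 -m jog '[[0.006,0,-0.001,0,0,0],[0.006,0,-0.001,0,0,0],[0.006,0,0,0,0,0],[0.006,0,0,0,0,0],[0.004,0,0,0,0,0],[0,0,0,0,0,0]]';python3 -m jog '[[0.005,0,0,0,0,0],[0,0,0,0,0,0]]'; python3 go.py 0.512 0.0695 0.030 120 0
```

```text
time: 15.43
ee_pos: [0.5067, 0.0792, 0.0303]
eef_rot: [-0.612, 0.351, -0.352, 0.616]
ft_force: [-0.8, 1.4, 0.5]
width: 0.0353
time: 15.6
ee_pos: [0.5097, 0.0741, 0.0303]
eef_rot: [-0.612, 0.351, -0.352, 0.616]
ft_force: [0.6, -1.6, -0.4]
width: 0.0357
t 15.6 q [ 0.46  0.41 -0.8   1.92  0.35  0.95  0.03] p [0.5097 0.0741 0.0303] y [ 0.  0. -1.] z [0.86 0.51 0.01] F [ 0.6 -1.6 -0.4]
N 1 row [0.0051, 0.0003, -0.0003, -0.33, 0.41, -0.1]
```

```bash
python3 -m jog '[[0.002,0,0,0,0,0],[0,0,0,0,0,0]]';python3 -m jog '[[0.002,0,0,0,0,0],[0,0,0,0,0,0]]';python3 -m jog '[[0.0015,0,0,0,0,0],[0,0,0,0,0,0]]'
```

```text
time: 15.77
ee_pos: [0.511, 0.0719, 0.0304]
eef_rot: [-0.612, 0.351, -0.352, 0.616]
ft_force: [1.1, -1.8, 0.1]
width: 0.0347
time: 15.93
ee_pos: [0.512, 0.0701, 0.0303]
eef_rot: [-0.612, 0.351, -0.352, 0.616]
ft_force: [1.0, -0.6, 0.3]
width: 0.0358
time: 16.1
ee_pos: [0.5128, 0.0688, 0.0304]
eef_rot: [-0.612, 0.351, -0.352, 0.616]
ft_force: [-0.1, -1.4, -1.0]
width: 0.0358
```

```bash
python3 -m jog '[[0.0015,0,0,0,0,0],[0,0,0,0,0,0]]';python3 -m jog '[[0.0015,0,0,0,0,0],[0,0,0,0,0,0]]';python3 -m jog '[[0.0015,0,0,0,0,0],[0,0,0,0,0,0]]'
```

```text
time: 16.27
ee_pos: [0.5135, 0.0676, 0.0303]
eef_rot: [-0.612, 0.351, -0.352, 0.616]
ft_force: [0.7, -0.8, -0.6]
width: 0.0353
time: 16.43
ee_pos: [0.5142, 0.0666, 0.0303]
eef_rot: [-0.612, 0.351, -0.351, 0.616]
ft_force: [-0.2, -0.6, -0.2]
width: 0.0354
time: 16.6
ee_pos: [0.5147, 0.0657, 0.0303]
eef_rot: [-0.612, 0.351, -0.351, 0.616]
ft_force: [1.0, 0.2, -0.9]
width: 0.0356
```

```bash
cat > pc.py <<'E'
from bench import r
from h import *
import sys
s=r.camera("scene"); np.savez(sys.argv[1],**s)
for ref in("scene0","scene4"):
  i=cv2.cvtColor(load(ref+".npz")["image"],cv2.COLOR_RGB2GRAY).astype(np.float32); j=cv2.cvtColor(s["image"],cv2.COLOR_RGB2GRAY).astype(np.float32)
  for n,(x0,x1,y0,y1) in dict(lug=(272,306,160,182),a=(262,285,200,220),b=(308,326,205,222)).items():
        p,q=i[y0:y1,x0:x1],j[y0:y1,x0:x1]; w=cv2.createHanningWindow(p.shape[::-1],cv2.CV_32F)
        print(ref,n,np.round(cv2.phaseCorrelate(p,q,w)[0],2))
E
python3 pc.py scene5.npz; python3 -m jog '[[0.0015,0,0,0,0,0],[0,0,0,0,0,0]]';python3 -m jog '[[0.0015,0,0,0,0,0],[0,0,0,0,0,0]]'
```

```text
scene0 lug [-0.36  0.12]
scene0 a [ 0.32 -0.09]
scene0 b [-0.16  0.21]
scene4 lug [-0.25 -0.05]
scene4 a [0.42 0.2 ]
scene4 b [-0.19  0.25]
time: 16.82
ee_pos: [0.5151, 0.0652, 0.0303]
eef_rot: [-0.612, 0.351, -0.351, 0.616]
ft_force: [0.9, -0.2, 0.0]
width: 0.0354
time: 16.98
ee_pos: [0.5153, 0.0649, 0.0303]
eef_rot: [-0.612, 0.351, -0.35, 0.617]
ft_force: [0.0, 0.2, 0.1]
width: 0.0356
```

```bash
python3 -m jog '[[0.002,0,0,0,0,0]]';python3 -m jog '[[0.002,0,0,0,0,0]]'
```

```text
time: 17.07
ee_pos: [0.5157, 0.0644, 0.0303]
eef_rot: [-0.612, 0.351, -0.349, 0.617]
ft_force: [-6.8, 9.9, 3.7]
width: 0.0355
time: 17.15
ee_pos: [0.5158, 0.0643, 0.0302]
eef_rot: [-0.612, 0.352, -0.348, 0.617]
ft_force: [-6.8, 8.4, 6.3]
width: 0.0357
```

```bash
python3 pc.py scene6.npz; python3 -m jog '[[0,0,0,0,0,0],[0,0,0,0,0,0],[0,0,0,0,0,0],[0,0,0,0,0,0],[0,0,0,0,0,0]]' 0.4; python3 -m jog '[[0,-0.015,0,0,0,0],[0,-0.03,0,0,0,0],[-0.01,-0.03,0,0,0,0],[-0.015,-0.03,0,0,0,0],[-0.015,-0.03,0,0,0,0],[-0.02,-0.02,0,0,0,0]]'; python3 go.py 0.505 0.06 0.20 115 35;  python3 - <<'E'
from bench import r
from h import *
t=r.camera("top");s=r.camera("scene"); np.savez("scene7.npz",**s);np.savez("top7.npz",**t)
a=cv2.resize(t["image"][160:240,280:365],None,fx=5,fy=5,interpolation=cv2.INTER_CUBIC)
b=cv2.resize(s["image"][150:230,280:355],None,fx=5,fy=5,interpolation=cv2.INTER_CUBIC)
cv2.imwrite("pics/p7.png",np.hstack([a,b])[:,:,::-1])
E
```

```text
scene0 lug [-0.45  0.13]
scene0 a [0.38 0.22]
scene0 b [-0.16  0.08]
scene4 lug [-0.16  0.06]
scene4 a [0.47 0.07]
scene4 b [-0.13  0.06]
time: 17.62
ee_pos: [0.517, 0.0623, 0.0304]
eef_rot: [-0.612, 0.351, -0.349, 0.617]
ft_force: [-0.0, -0.5, -0.3]
width: 0.0578
time: 18.12
ee_pos: [0.4846, 0.108, 0.1868]
eef_rot: [-0.612, 0.357, -0.349, 0.614]
ft_force: [0.7, 0.9, -0.4]
width: 0.0611
t 18.1167 q [ 0.54  0.17 -0.91  1.8   0.13  1.25  0.12] p [0.4846 0.108  0.1868] y [-0.01  0.01 -1.  ] z [ 0.86  0.5  -0.  ] F [ 0.7  0.9 -0.4]
N 6 row [0.0091, 0.0, -0.0008, -0.22, 0.84, -5.93]
```

View pics/p7.png

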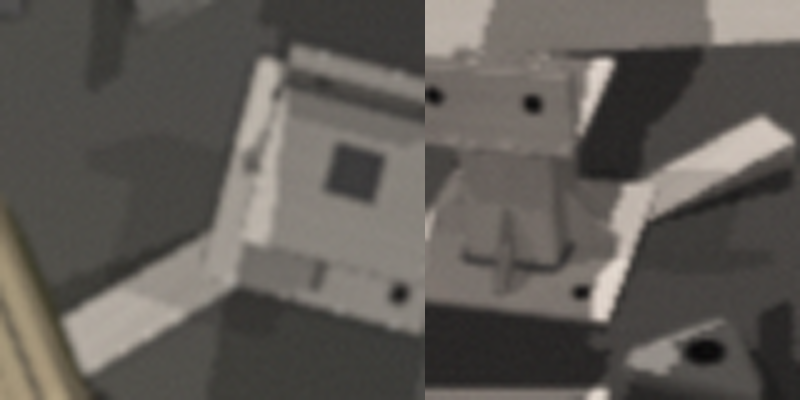

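```bash
python3 - <<'E'
from h import *
s=load("scene7.npz");t=load("top7.npz")
f=lambda u,v,z: ray(s,(u-425+.5)/5+279.5,(v+.5)/5+149.5,z)
g=lambda u,v,z: ray(t,(u+.5)/5+279.5,(v+.5)/5+159.5,z)
h1,h2=f(765,115,.047),f(795,140,.047);c=np.array([.546,.011]); h=(h1+h2)[:2]/2
print(h1,h2,np.linalg.norm(h1-h2),"c scene",f(632,183,.036),"c top",g(203,281,.036))
d=c-h;print("dist",np.linalg.norm(d),np.degrees(np.arctan2(d[1],d[0])),"inserted",.12-np.linalg.norm(d))
E
python3 -m jog '[[0.009,0,-0.001,0,0.8,-5.9],[0.009,0,-0.001,0,0.8,-5.9],[0.009,0,-0.001,0,0.8,-5.9],[0.009,0,-0.001,0,0.8,-5.9],[0.009,0,-0.001,0,0.8,-5.9],[0.009,0,-0.001,0,0.8,-5.9]]' -1 5; python3 go.py 0.5295 0.05 0.123 115 35 3
```

```text
[0.48133517 0.09148617 0.047     ] [0.51477924 0.10825628 0.047     ] 0.037413123190310996 c scene [ 0.54160852 -0.00254517  0.036     ] c top [0.54325167 0.01043705 0.036     ]
dist 0.10097824569807573 -61.65475105868131 inserted 0.019021754301924265
time: 18.72
ee_pos: [0.5092, 0.0552, 0.2037]
eef_rot: [0.673, -0.169, 0.556, -0.458]
ft_force: [-0.3, -0.3, -0.6]
width: 0.0289
t 18.7167 q [ 0.24  0.17 -0.92  1.92  0.78  1.35 -0.52] p [0.5092 0.0552 0.2037] y [ 0.28 -0.52 -0.8 ] z [0.9  0.43 0.04] F [-0.3 -0.3 -0.6]
N 3 row [-0.0123, 0.0245, 0.0047, -0.65, -0.32, 0.47]
```

```bash
python3 -m jog '[[-0.012,0.024,0.005,-0.6,-0.3,0.5],[-0.012,0.024,0.005,-0.6,-0.3,0.5],[-0.012,0.024,0.005,-0.6,-0.3,0.5],[0,0,0,0,0,0]]'; python3 go.py 0.556 -0.0015 0.058 115 35 4
```

```text
time: 19.05
ee_pos: [0.5312, 0.0514, 0.1201]
eef_rot: [0.684, -0.178, 0.542, -0.455]
ft_force: [-0.5, -1.0, -1.0]
width: 0.0042
t 19.05 q [ 0.18  0.36 -0.87  1.93  0.91  1.31 -0.63] p [0.5312 0.0514 0.1201] y [ 0.25 -0.52 -0.82] z [0.9  0.43 0.  ] F [-0.5 -1.  -1. ]
N 4 row [0.003, 0.0211, -0.0001, -0.09, 0.08, 0.1]
```

```bash
python3 -m jog '[[0.003,0.021,0,0,0,0],[0.003,0.021,0,0,0,0],[0.003,0.021,0,0,0,0],[0.003,0.016,0,0,0,0],[0,0,0,0,0,0]]'; python3 go.py 0.556 -0.0015 0.048 115 35 3
```

```text
time: 19.47
ee_pos: [0.5557, -0.0008, 0.0604]
eef_rot: [0.685, -0.177, 0.54, -0.456]
ft_force: [-0.8, -0.4, -0.3]
width: 0.0004
t 19.4667 q [ 0.22  0.45 -0.79  1.97  1.03  1.19 -0.66] p [ 0.5557 -0.0008  0.0604] y [ 0.25 -0.52 -0.82] z [ 0.9   0.43 -0.  ] F [-0.8 -0.4 -0.3]
N 3 row [-0.0022, 0.0035, -0.0, -0.11, 0.18, 0.11]
```

```bash
python3 -m jog '[[-0.0022,0.0035,0,0,0,0],[-0.0022,0.0035,0,0,0,0],[-0.0022,0.0035,0,0,0,0],[0,0,0,0,0,0]]'; python3 -m jog '[[-0.0014,0.002,0,0,0,0],[-0.0009,0.0012,0,0,0,0]]'; python3 -m jog '[[-0.0009,0.0012,0,0,0,0],[-0.0009,0.0012,0,0,0,0]]'; python3 -m jog '[[-0.0009,0.0012,0,0,0,0]]'
```

```text
time: 19.8
ee_pos: [0.5564, -0.0001, 0.05]
eef_rot: [0.684, -0.177, 0.541, -0.456]
ft_force: [-0.5, 0.7, 1.2]
width: 0.0002
time: 19.97
ee_pos: [0.5568, 0.0014, 0.0469]
eef_rot: [0.684, -0.176, 0.541, -0.457]
ft_force: [-0.1, 0.0, -0.2]
width: 0.0006
time: 20.13
ee_pos: [0.5571, 0.0023, 0.0441]
eef_rot: [0.683, -0.176, 0.541, -0.458]
ft_force: [-0.1, -0.3, -1.1]
width: 0.0005
time: 20.22
ee_pos: [0.5571, 0.0025, 0.0426]
eef_rot: [0.683, -0.175, 0.541, -0.458]
ft_force: [0.3, 0.2, 0.1]
width: 0.0005
```

```bash
python3 -m jog '[[0.0025,0.001,-0.0015,0,0,0],[0.0025,0.001,-0.0015,0,0,0],[0,0,0,0,0,0]]'; python3 -m jog '[[-0.0007,0.0014,0,0,0,0]]'; python3 -m jog '[[-0.0007,0.0014,0,0,0,0]]'; python3 -m jog '[[-0.0007,0.0014,0,0,0,0]]'
```

```text
time: 20.47
ee_pos: [0.5565, -0.0039, 0.0435]
eef_rot: [0.683, -0.175, 0.541, -0.458]
ft_force: [-0.6, -0.8, -0.3]
width: 0.0007
time: 20.55
ee_pos: [0.5567, -0.0043, 0.0423]
eef_rot: [0.683, -0.175, 0.541, -0.458]
ft_force: [-0.1, 0.5, 1.2]
width: 0.0001
time: 20.63
ee_pos: [0.557, -0.0045, 0.0411]
eef_rot: [0.683, -0.175, 0.541, -0.458]
ft_force: [-5.6, 3.9, 12.7]
width: 0.0009
time: 20.72
ee_pos: [0.5572, -0.0044, 0.0406]
eef_rot: [0.683, -0.175, 0.542, -0.457]
ft_force: [-12.9, 5.5, 23.8]
width: 0.0005
```

```bash
python3 -m jog '[[-0.0004,0.0008,0,0,0,0],[-0.0004,0.0008,0,0,0,0],[-0.0004,0.0008,0,0,0,0]]'; python3 pc.py scene8.npz; python3 -m jog '[[0,-0.02,0,0,0,0],[0,-0.035,0,0,0,0],[0,-0.035,0,0,0,0],[-0.01,-0.035,0,0,0,0],[0,-0.035,0,0,0,0],[0,-0.03,0,0,0,0],[0,0,0,0,0,0],[0,0,0,0,0,0]]'; python3 pc.py scene9.npz; python3 - <<'E'
from bench import r
from h import *
t=r.camera("top");s=load("scene9.npz"); np.savez("top9.npz",**t)
a=cv2.resize(t["image"][160:240,280:365],None,fx=5,fy=5,interpolation=cv2.INTER_CUBIC)
b=cv2.resize(s["image"][150:230,280:355],None,fx=5,fy=5,interpolation=cv2.INTER_CUBIC)
cv2.imwrite("pics/p9.png",np.hstack([a,b])[:,:,::-1])
E
```

```text
time: 20.97
ee_pos: [0.5571, -0.0043, 0.0411]
eef_rot: [0.684, -0.173, 0.543, -0.456]
ft_force: [-6.3, 1.8, 11.8]
width: 0.0005
scene0 lug [-0.44  0.17]
scene0 a [ 0.1  -0.49]
scene0 b [0.17 0.67]
scene4 lug [-0.16  0.07]
scene4 a [ 0.79 -0.08]
scene4 b [0.23 0.53]
time: 21.68
ee_pos: [0.5008, 0.1064, 0.1946]
eef_rot: [0.684, -0.174, 0.543, -0.455]
ft_force: [0.6, -0.4, -0.9]
width: 0.001
scene0 lug [-0.37  0.09]
scene0 a [-0.11 -0.07]
scene0 b [ 0.03 -0.12]
scene4 lug [-0.16  0.11]
scene4 a [ 0.68 -0.12]
scene4 b [ 0.05 -0.1 ]
```

View pics/p9.png

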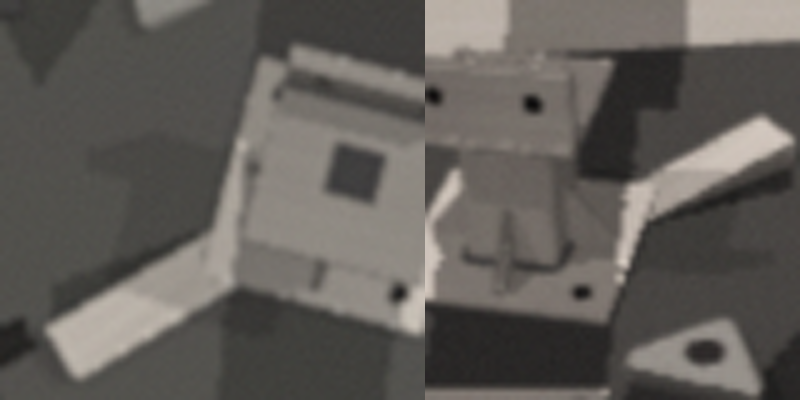

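The wedge lies under corner c, entering at (205,280). Nothing has moved since release and the arm is clear.

```bash
python3 -c "
from bench import r
r.close_job(); print(r.read_state()['time'])"
```

```text
the job is handed in; nothing more can be done
the job is handed in; nothing more can be done
```

I found the raised corner (c), rocked the pedestal over and back, wedged that corner and handed the job in at about 22 s. No verdict was reported.

- **Corner c:** it went right down with about 3–7 N. In the image, corner a rose by about the expected 5 mm while corner b stayed put.
- **Corner a:** it held firm up to 17 N, and the pedestal had rocked back to its starting position. I relied on the stated loose pair and did not press b or d.
- **Wedge:** I slid it under c thin end first until the push force rose to about 11 N, then let go. It sits about 19–24 mm in: the scene camera gives 19 mm and the arm's travel about 24 mm. The corner is about 3 mm off the wedge's centre line. Both are well inside the allowed range.
- **Check press:** c no longer gave under 12–24 N. The fingers stopped about 4 mm higher than when the corner was pressed down without the wedge.
- **Last images:** the pedestal was within about half a pixel of its start (roughly 2 mm), the wedge stayed where I left it, and the arm was clear. Nothing showed the other tools being touched, but I did not measure each one. I also did not measure the gap at the wedge directly. I inferred it from the push force and the firm check press.

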